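# Turn the teal ink's status flag from red to green

## Robot

A 6-joint arm with a two-finger parallel gripper is mounted at the origin on the work surface; the furniture and walls round the work are solid. World frame = base frame: x ahead of the robot, y to its left, z up, the work surface at z = 0. Lengths are in m, angles in rad, forces in N, time in s.
With the tool pointing down it reaches from about 0.3 to 0.775 m from the base axis. Payload 14.6 kg.
Tool frame: the origin (TCP) lies midway between the tips of the shut fingers; the grasp point (between the pads) lies 19 mm behind it; z points along the fingers, y is the line along which they close (so a half turn about z gives the same grasp; the last joint's range is limited). The gripper opens to 94 mm and grips with 3 to 60 N. Pads are 16 mm wide; open, the fingers measure 119 mm over their backs; the gripper's body (75 mm by 177 mm) begins 78 mm behind the grasp point.
Start: joints at [-1.282, 0.3, 1.521, -0, 1.321, -0.067], TCP at [0.192, -0.516, 0.205] pointing down, gripper open.
Joint ranges: [-3.03, 3.03], [-0.79, 2.21], [0.23, 2.52], [-1.04, 4.18], [0, 3.07], [-2.55, 2.55]. Speed limits (rad/s): [2.22, 2.22, 2.57, 3.14, 3.14, 3.14].

## Interface

Orientations are given as a unit quaternion [w, x, y, z].
In Python, from station import get_state, viewer, robot gives the robot as it stands. The module is installed in compiled form; this text tells all that it offers.
- The arm moves only by the tool drive_tool, never from a script. Its argument "series" is one flat list of numbers, 7 for each row, row after row: the shift along the tool's x, y, z in mm, then the turn, a rotation vector about the tool's x, y, z in degrees, then the closure, from -1 (fully open) to 1 (shut), so that 0 is half open. A call has 1 to 12 rows; each row shifts and turns the commanded pose from where the row before left it, along the tool's axes as they then stand; what a row does not reach is not made up. A row lasts 1/10 s, in which the tool goes at most 50 mm and 8.59 degrees, less where a joint would pass 70% of its speed; a pose out of reach is approached as far as the arm can. A call with a gripper value outside its range is refused whole. The fingers move at their own pace and stop on an object; "force" is the grip in N (left out, the last holds). Time passes only in rows, so rows that do not move let the fingers close. It gives the time, the measured TCP pose, the force, the opening and the grip force at its end, in the units of the state.
- get_state(): the state, without advancing time (a new reading comes with each control period).
- viewer.snapshot(name): name is "side" or "top" or "wrist"; returns (picture, depth): 384x512x3 uint8, red, green, blue; 384x512 float32, m along the optical axis (not along the pixel's ray), 0 where there is no reading.
- viewer.calibration(name): a dict with "fx", "fy", "cx", "cy" (pixels), "rvec" (rotation vector, rad) and "tvec" (3), from world to camera coordinates, as OpenCV has them; the wrist camera has in their place "T_tool_cam" (4x4, takes a point from camera to tool coordinates, whose origin is the TCP and whose axes are the flange's). Camera axes: x right, y down, z forward; pixel columns grow to the right and rows downward; lengths in m; the calibration is good to about 2 mm. A picture is of the moment at which its call begins: read the wrist's pose just before it. calibration takes no time and is no camera call.
- robot.job_done(): hands the job in; it is judged then, once.
The state is a dict: "t": time; "joint_positions": joint angles; "qvel": joint speeds; "effort": joint torques, N m; "ee_pos": TCP position; "tcp_rot": TCP orientation; "force": force on the tool from outside, world axes, zero at the start; "torque": the same for the moment, N m; "opening": opening from 0.0 (shut) to 1.0 (fully open); "gripper_force": force on a finger pad.
Only numpy, scipy, OpenCV 4.12 (cv2) and the standard library are available. Lean on these libraries where they do the work, as an engineer would, in place of code of your own. Each camera call takes 0.05 s, during which the arm holds its last target. There are 200 camera calls.

## Task

Each of the two ink stands has a turn-over flag that now shows red. The teal ink is refilled: turn the flag on the stand that carries the teal bottle right over its pivot, by pushing it with the fingertips, until it lies fully down on its stops on the other side with the green face up, without slapping it over or forcing it. Pick nothing up, and leave the orange ink's flag, the bottles, the coffee cup, the blue-lidded tub and the needle machine as they are.

Things in the scene. Friction and masses are not known exactly. Their poses are not given: they have to be found in the camera images.
- teal_stand: white stand with the teal bottle, fixed. Origin: under the centre of its 150 (x) x 104 x 10 mm base, on the table. Pivot over the origin, along y, 70 mm above the table, between two grey cheeks 66 mm apart (tops 81 mm up; 43 mm out in y) with stop ledges 66.5 mm up, reaching +-35 mm in x. Bottle on a tongue of the base at y = 85 mm.
- teal_flag (a joint): flag hinge of the teal stand (rad), about its +y. 0: paddle flat on the -x side, red up (starts at 0 to 0.25); 1.57: straight up; 3.14: flat on its stops on the +x side, green up. Stops at both ends. Friction hinge: it stays at any angle where it is left, moves at 1 to 3 N. Pressing down the tail raises the paddle.
- teal_edge (a point): middle of the free edge of the teal stand's paddle, 85 mm from the pivot axis. Paddle: 6 mm plate, 96 mm wide along the pivot, from 23 to 85 mm off the axis; one face red with a white bar, the other green with a white tick; only the base is below it. In line with it, past the pivot, a black thumb tail 50 mm wide, 6 mm thick, 40 mm long (on the +x side at joint 0).
- teal_ink: teal-blue ink bottle with a white nozzle, 32 mm across, 98 mm high, loose on the tongue of the teal stand. Origin: centre of its underside, 10 mm above the table
- orange_stand: white stand with the orange bottle, fixed. Origin: under the centre of its 150 (x) x 104 x 10 mm base, on the table. Pivot over the origin, along y, 70 mm above the table, between two grey cheeks 66 mm apart (tops 81 mm up; 43 mm out in y) with stop ledges 66.5 mm up, reaching +-35 mm in x. Bottle on a tongue of the base at y = 85 mm.
- orange_flag (a joint): flag hinge of the orange stand (rad), about its +y. 0: paddle flat on the -x side, red up (starts at 0 to 0.25); 1.57: straight up; 3.14: flat on its stops on the +x side, green up. Stops at both ends. Friction hinge: it stays at any angle where it is left, moves at 1 to 3 N. Pressing down the tail raises the paddle.
- orange_edge (a point): middle of the free edge of the orange stand's paddle, 85 mm from the pivot axis. Paddle: 6 mm plate, 96 mm wide along the pivot, from 23 to 85 mm off the axis; one face red with a white bar, the other green with a white tick; only the base is below it. In line with it, past the pivot, a black thumb tail 50 mm wide, 6 mm thick, 40 mm long (on the +x side at joint 0).
- orange_ink: orange ink bottle with a black nozzle, 32 mm across, 98 mm high, loose on the tongue of the orange stand. Origin: centre of its underside
- coffee_cup: paper cup, loose, 75 mm across, 83 mm high; origin: centre of its underside
- jelly_tub: low white tub with a blue lid, loose, 59 mm across, 44 mm high; origin: centre of its underside
- needle_machine: pen-shaped machine, loose, 34 x 197 x 35 mm, lying at the back of the table along its own y axis; origin: centre of its underside
Not all that is in view belongs to the job. Leave any purple or yellow look-alike of the orange_ink alone.

How it is judged:
By the outcome, as a careful person would: the job done as asked, in the order asked, and still so for the second after the job is handed in, with the robot touching nothing.
It also fails if it takes over 43 s, if anything falls off the work surface, if the arm or the gripper's body presses on something with over 40 N, if the wrist force passes 120 N, or if a joint passes its speed limit or range.

## Working session

There is one attempt and no reset: what is moved stays moved. The work goes in short steps, Python scripts to look and compute and a tool call to move; the robot and the scene stay as the last step left them, time stands still between calls to the robot, and variables do not carry over. Pictures are saved under pics/ and viewed, at most 10 in all, crops included, and the job is handed in when it is done.

Besides the shell and the picture viewer there is one more tool, called after "Emit:" as name(argument=value, ...) on one line, values as JSON. drive_tool: Moves the arm, as the interface text tells. Its arguments: {"type":"object","properties":{"series":{"type":"array"},"force":{"type":"number"}},"required":["series"]}

```bash
mkdir -p pics
cat > h.py <<'E'
import numpy as np,cv2
from station import get_state,viewer,robot
def snap(n):
    s=get_state(); p,d=viewer.snapshot(n); np.savez('pics/'+n,p=p,d=d,pos=s['ee_pos'],q=s['tcp_rot']); return p,d
def pts(n,d,u,v):
    c=viewer.calibration(n); u=np.asarray(u,float);v=np.asarray(v,float)
    X=np.stack([(u-c['cx'])/c['fx']*d,(v-c['cy'])/c['fy']*d,d],-1)
    R=cv2.Rodrigues(np.array(c['rvec'],float))[0]
    return (X-np.array(c['tvec']))@R
E
python3 - <<'E'
from h import *
for n in('top','side'):
    p,d=snap(n); cv2.imwrite(f'pics/{n}1.png',cv2.resize(p[...,::-1],(800,600),interpolation=cv2.INTER_CUBIC))
s=get_state();print(s)
E
```

```text
{'t': 0.1, 'joint_positions': array([-1.28162810e+00,  3.00434287e-01,  1.52152504e+00, -1.39361962e-07,
        1.32068657e+00, -6.66534219e-02]), 'qvel': array([ 0.00184366, -0.00178364, -0.00135611, -0.00024695, -0.00095892,
       -0.00018963]), 'effort': array([ 1.60296400e-03, -5.32650375e+01, -3.53284729e+01,  7.09766708e-02,
        2.34916684e-02, -5.66128767e-05]), 'ee_pos': array([ 0.19150077, -0.51533347,  0.20493022]), 'tcp_rot': array([-5.23360921e-04,  9.84215431e-01,  1.76973752e-01, -5.85371466e-05]), 'force': array([-0.0094134 ,  0.13870131,  0.4564639 ]), 'torque': array([-0.00867055, -0.01629055, -0.01141839]), 'gripper_force': 0.0, 'opening': 0.9980443384658039}
```

View pics/top1.png

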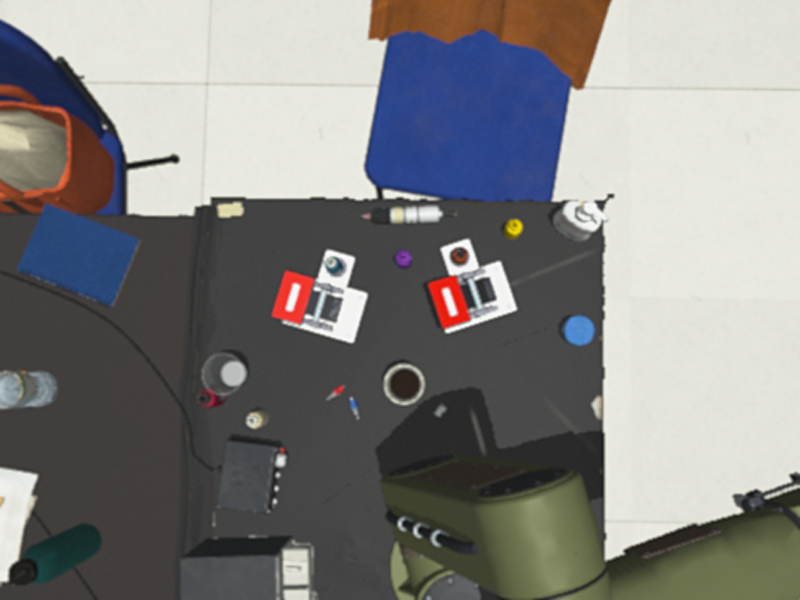

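View pics/side1.png

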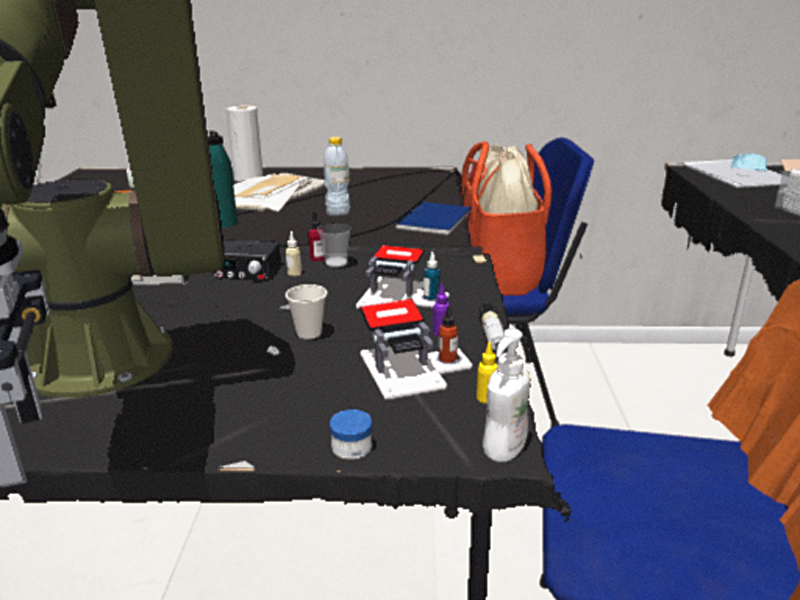

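Top view: teal bottle is at (335,265) on the left stand, whose paddle is red at (293,298). The orange/brown-red bottle is at (459,256) on the right stand. Loose look-alikes are purple (403,259) and yellow (513,228). The left stand fits the teal description, and the side view agrees (teal bottle at (432,278)). I'll confirm it in an enlarged crop and measure.

Run:
```python
from h import *
z=np.load('pics/top.npz');p,d=z['p'],z['d']
c=p[150:230,165:245]; cv2.imwrite('pics/crop1.png',cv2.resize(c[...,::-1],(600,600),interpolation=cv2.INTER_CUBIC))
V,U=np.mgrid[0:384,0:512]; P=pts('top',d,U,V).astype(float)
win=np.zeros(d.shape,bool);win[155:225,168:242]=1
pi=p.astype(int);r,g,b=pi[...,0],pi[...,1],pi[...,2]
red=win&(r>150)&(g<90)&(b<90)
Q=P[red];print('red n',len(Q),Q.mean(0),Q.min(0),Q.max(0))
A=np.c_[Q[:,:2],np.ones(len(Q))];print('plane',np.linalg.lstsq(A,Q[:,2],rcond=None)[0])
print('redbox',cv2.minAreaRect((Q[:,:2]*1000).astype(np.float32)))
base=win&(P[...,2]>0.004)&(P[...,2]<0.016)&(r>150)&(g>150)
B=P[base];print('base n',len(B),B.mean(0));print(cv2.minAreaRect((B[:,:2]*1000).astype(np.float32)))
t=win&(P[...,2]>0.085);print('high',P[t].mean(0),t.sum(),P[t].max(0))
for y,x in((170,214),(194,200),(195,208),(200,205)):print(x,y,P[y,x],p[y,x])
```

```text
red n 481 [0.51371092 0.31700393 0.0882025 ] [0.3865485  0.05576593 0.06698015] [0.56494161 0.35728768 1.50779863]
plane [-1.14656191 -3.00713607  1.63047782]
redbox ((477.0895690917969, 195.17654418945312), (318.94378662109375, 93.84467315673828), 73.39383697509766)
base n 819 [0.51089111 0.23587688 0.00991279]
((528.99169921875, 256.8305969238281), (145.37124633789062, 168.7432098388672), 74.0561294555664)
high [0.492812   0.17072976 0.677675  ] 58 [0.58889466 0.35209444 1.50779863]
214 170 [0.57567154 0.23999197 0.07333361] [118 133 136]
200 194 [0.50269684 0.28090604 0.06843017] [72 72 76]
208 195 [0.49980499 0.25613216 0.07196667] [69 70 71]
205 200 [0.48462492 0.26482265 0.07133832] [115 124 126]
```

View pics/crop1.png

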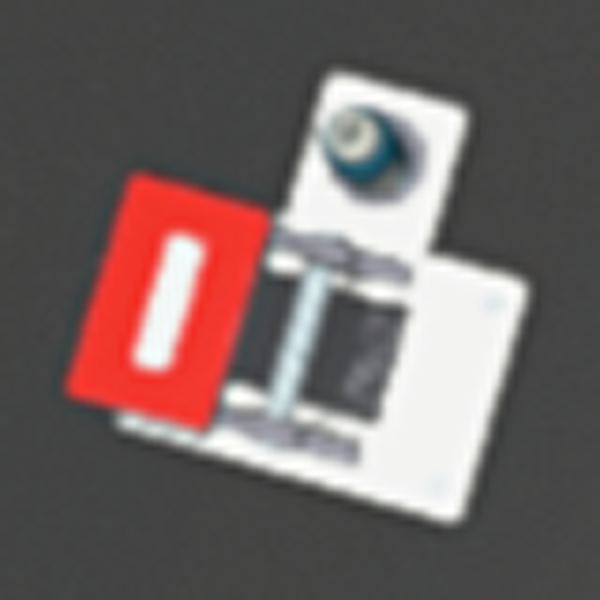

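The crop confirms it: teal bottle with white nozzle at (352,140), red paddle corners (132,172), (275,212), (208,432), (65,390), pivot rod from (320,268) to (283,412), tail (310-405, 290-410). I'll intersect these pixels with their known heights.

Run:
```python
from h import *
c=viewer.calibration('top');R=cv2.Rodrigues(np.array(c['rvec'],float))[0];C=-R.T@np.array(c['tvec'])
def at(x,y,h):
    u,v=165+(x+.5)/7.5-.5,150+(y+.5)/7.5-.5
    r=R.T@np.array([(u-c['cx'])/c['fx'],(v-c['cy'])/c['fy'],1]);return C+r*(h-C[2])/r[2]
print('cam',C)
a=at(320,268,.074);b=at(283,412,.074);print('rod',a,b,(a+b)/2,np.linalg.norm(a-b))
e=at(527,283,.01);f=at(462,525,.01);m=(e+f)/2;yd=(e-f)/np.linalg.norm(e-f);xd=np.array([yd[1],-yd[0],0])
print('edge',np.linalg.norm(e-f),'ydir',yd,'xdir',xd,'yaw',np.degrees(np.arctan2(xd[1],xd[0])),'origin',m-.075*xd)
k=[at(*q,.073) for q in((132,172),(275,212),(208,432),(65,390))]
o=m-.075*xd
for q in k: print('paddle local',(q-o)@xd,(q-o)@yd)
z=np.load('pics/top.npz');p,d=z['p'].astype(int),z['d'];V,U=np.mgrid[0:384,0:512];P=pts('top',d,U,V)
s=(p[...,0]>180)&(p[...,1]<70)&(p[...,2]<70)&(U>170)&(U<203)&(V>172)&(V<210)
L=P[s]-o;L=L[np.abs(L[:,2])<.15];x=L@xd
from numpy.polynomial import polynomial as pl
print('red n',len(L),'slope',pl.polyfit(x,L[:,2],1),x.min(),x.max(),np.median(L[:,2]))
```

```text
cam [0.3865485  0.05576593 1.50779863]
rod [0.5288746  0.25901304 0.074     ] [0.47078265 0.27215174 0.074     ] [0.49982863 0.26558239 0.074     ] 0.0595592202423676
edge 0.10453268969716797 ydir [ 0.97182115 -0.23571943  0.        ] xdir [-0.23571943 -0.97182115  0.        ] yaw -103.63403459046671 origin [0.49725043 0.26627581 0.01      ]
paddle local -0.08431229331899755 0.05087651637921989
paddle local -0.02409246514149211 0.04976951434616068
paddle local -0.026625007180731384 -0.04241602961681522
paddle local -0.08676141771423564 -0.04070924536125322
red n 430 slope [ 0.06339411 -0.0528898 ] -0.0845494373742692 -0.025199839596443913 0.06616197742892868
```

Stand: origin (0.498, 0.266), yaw -103.6°. The pivot rod and paddle corners agree with this. I'll turn the tool so that tool x = -stand x and tool y = +stand y, with the fingers shut.

Emit:
drive_tool(series=[0,0,0,0,0,-8,1,0,0,0,0,0,-8,1,0,0,0,0,0,-8,1,0,0,0,0,0,-8,1,0,0,0,0,0,-8,1,0,0,0,0,0,-8,1,0,0,0,0,0,-8,1,0,0,0,0,0,0,1], force=10)

```text
t: 0.9
ee_pos: [0.1916, -0.5154, 0.2051]
tcp_rot: [-0.0, 0.785, 0.619, 0.0]
force: [-0.0, 0.7, 0.0]
opening: 0.356
gripper_force: 0.0
```

Emit:
drive_tool(series=[40,5,0,0,0,0,1,40,6,0,0,0,0,1,40,6,0,0,0,0,1,40,6,0,0,0,0,1,40,6,0,0,0,0,1,40,6,0,0,0,0,1,40,6,0,0,0,0,1,40,6,0,0,0,0,1,40,6,0,0,0,0,1,40,6,0,0,0,0,1])

```text
t: 1.9
ee_pos: [0.3433, -0.1391, 0.2056]
tcp_rot: [0.0, 0.788, 0.616, 0.0]
force: [1.4, -0.2, 0.1]
opening: 0.002
gripper_force: 0.0
```

Emit:
drive_tool(series=[40,5,0,0,0,0,1,40,5,0,0,0,0,1,40,5,0,0,0,0,1,40,5,0,0,0,0,1,40,5,0,0,0,0,1,40,6,0,0,0,0,1,40,6,0,0,0,0,1,40,6,0,0,0,0,1,40,6,0,0,0,0,1,20,3,0,0,0,0,1,10,2,0,0,0,0,1,0,0,0,0,0,0,1])

```text
t: 3.1
ee_pos: [0.4873, 0.226, 0.205]
tcp_rot: [-0.0, 0.786, 0.618, -0.0]
force: [-0.8, 0.4, 0.0]
opening: 0.007
gripper_force: 0.0
```

```bash
cat >> h.py <<'E'
O=np.array([.498,.266,0]);SY=np.array([.9715,-.237,0]);SX=np.array([-.237,-.9715,0])
def loc(p): p=np.asarray(p)-O; return np.round(1000*np.array([p@SX,p@SY,p[2]]),1)
def wpts(d,u,v):
    s=get_state();T=viewer.calibration('wrist');M=np.array(T['T_tool_cam']);d=np.asarray(d)
    X=np.stack([(u-T['cx'])/T['fx']*d,(v-T['cy'])/T['fy']*d,d],-1)@M[:3,:3].T+M[:3,3]
    from scipy.spatial.transform import Rotation as Ro
    q=s['tcp_rot'];return X@Ro.from_quat([q[1],q[2],q[3],q[0]]).as_matrix().T+s['ee_pos']
E
python3 - <<'E'
from h import *
p,d=snap('wrist');cv2.imwrite('pics/w1.png',cv2.resize(p[...,::-1],(800,600)))
print(loc(get_state()['ee_pos']))
E
```

```text
[ 42.1  -0.9 205.2]
```

View pics/w1.png

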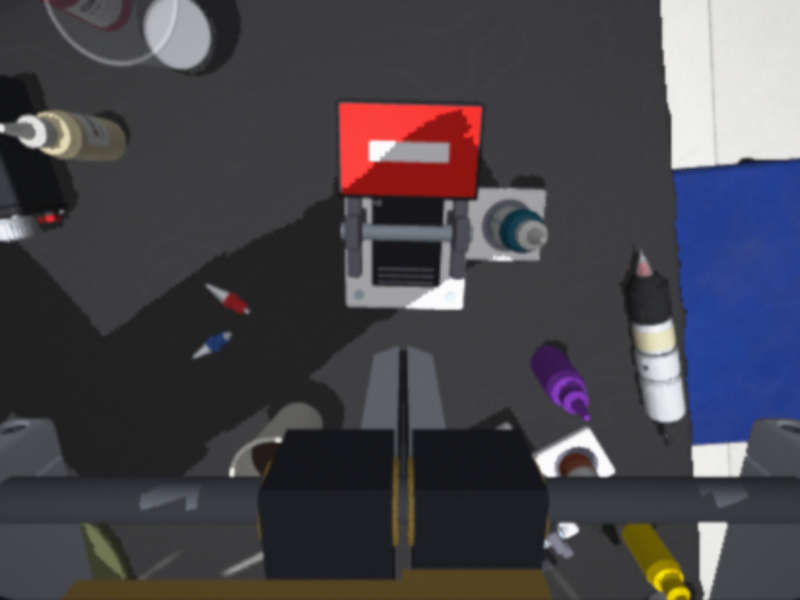

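Wrist view: the paddle is level with the hand, rod from (345,232) to (465,232), tail at (372–440, 205–287), bottle at (522,232). I'll check these against the wrist depth.

Run:
```python
from h import *
z=np.load('pics/wrist.npz');d=z['d']
for n,x,y in(('rod',403,232),('rodL',375,232),('rodR',438,232),('tail',405,255),('tailend',405,283),('padedge',410,105),('pad in',408,190),('padL',345,150),('padR',478,150),('cheekL',352,250),('cheekR',460,250)):
    u,v=int(x*.64),int(y*.64);print(n,loc(wpts(d[v,u],u,v)))
```

```text
rod [ 0.7 -1.4 78.3]
rodL [  0.8 -19.7  77.4]
rodR [ 1.2 23.7 74.4]
tail [18.   0.8 73. ]
tailend [39.1  0.9 71.1]
padedge [-79.8   3.6  77.7]
pad in [-27.4   2.9  75.7]
padL [-52.3 -39.4  77.4]
padR [-52.4  48.   77. ]
cheekL [ 15.7 -37.5  67.1]
cheekR [13.1 38.5 82.1]
```

Everything is within about 2 mm of the estimate. I'm coming down above the outer part of the tail.

Emit:
drive_tool(series=[2,1,15,0,0,0,1,2,1,25,0,0,0,1,0,0,30,0,0,0,1,0,0,25,0,0,0,1,0,0,15,0,0,0,1,0,0,8,0,0,0,1,0,0,3,0,0,0,1,0,0,3,0,0,0,1,0,0,2,0,0,0,1,0,0,2,0,0,0,1,0,0,2,0,0,0,1,0,0,2,0,0,0,1])

```text
t: 4.35
ee_pos: [0.4903, 0.2291, 0.0735]
tcp_rot: [0.0, 0.786, 0.618, 0.0]
force: [0.3, 0.5, -0.0]
opening: 0.002
gripper_force: 0.0
```

Emit:
drive_tool(series=[0,0,1.5,0,0,0,1,0,0,1.5,0,0,0,1,0,0,1.5,0,0,0,1,0.5,0,1.5,0,0,0,1,0.5,0,1.5,0,0,0,1,0.5,0,1.5,0,0,0,1,0.5,0,1.5,0,0,0,1,0.5,0,1.5,0,0,0,1])

```text
t: 5.15
ee_pos: [0.4908, 0.2315, 0.0613]
tcp_rot: [0.0, 0.786, 0.618, -0.0]
force: [-0.7, -2.0, 1.7]
opening: 0.008
gripper_force: 1.0
```

Emit:
drive_tool(series=[0.5,0,1.5,0,0,0,1,0.5,0,1.5,0,0,0,1,0.5,0,1.5,0,0,0,1,0.8,0,1.5,0,0,0,1,0.8,0,1.5,0,0,0,1,0.8,0,1.5,0,0,0,1,1,0,1.5,0,0,0,1,1,0,1.5,0,0,0,1,1,0,1.5,0,0,0,1,1,0,1,0,0,0,1,1,0,1,0,0,0,1])

```text
t: 6.25
ee_pos: [0.4929, 0.2402, 0.0458]
tcp_rot: [-0.0, 0.786, 0.618, -0.0]
force: [-0.3, -1.5, 0.9]
opening: 0.005
gripper_force: 0.7
```

Run:
```python
from h import *
s=get_state();print(loc(s['ee_pos']),s['force'])
p,d=snap('side');cv2.imwrite('pics/s2.png',cv2.resize(p[140:220,210:310,::-1],(800,600),interpolation=cv2.INTER_CUBIC))
```

```text
[26.3  1.2 45.8] [-0.28843211 -1.47389788  0.8982581 ]
```

View pics/s2.png

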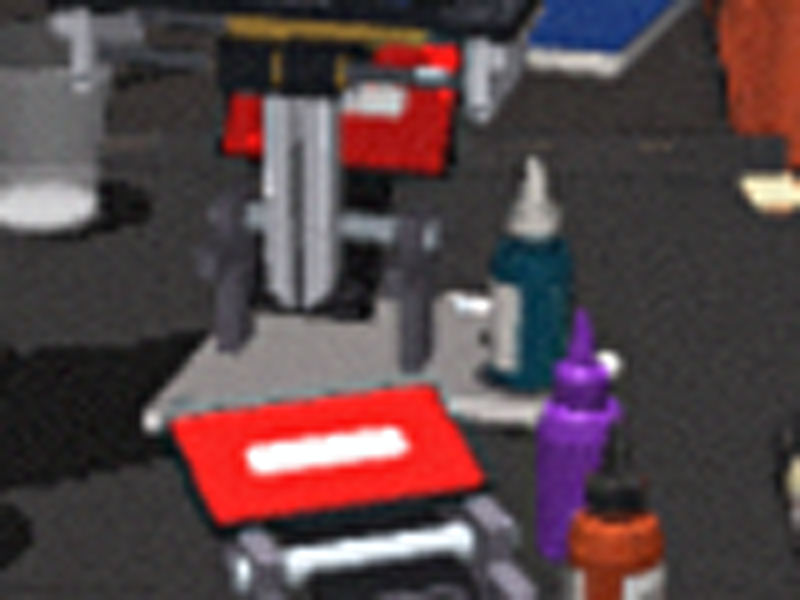

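The flag is up about 60°: the red face stands behind the fingers at (225–460, 45–170), and the bottle and cheeks are clear. Next I back off, lift over and come down behind the green face.

Emit:
drive_tool(series=[-3,0,-2,0,0,0,1,-3,0,-10,0,0,0,1,0,0,-25,0,0,0,1,0,0,-35,0,0,0,1,0,0,-35,0,0,0,1,0,0,-30,0,0,0,1,10,0,-15,0,0,0,1,25,0,-3,0,0,0,1,30,0,0,0,0,0,1,30,0,0,0,0,0,1,20,0,0,0,0,0,1,0,0,0,0,0,0,1])

```text
t: 7.5
ee_pos: [0.5184, 0.3476, 0.2012]
tcp_rot: [-0.0, 0.785, 0.619, 0.0]
force: [-0.0, 0.8, -0.5]
opening: 0.005
gripper_force: 0.0
```

Run:
```python
from h import *
s=get_state();print(loc(s['ee_pos']),s['force'])
p,d=snap('top')
V,U=np.mgrid[0:384,0:512];P=pts('top',d,U,V);pi=p.astype(int)
p,d=snap('wrist');cv2.imwrite('pics/w2.png',cv2.resize(p[...,::-1],(600,450)))
V,U=np.mgrid[0:384,0:512];pi=p.astype(int)
P=wpts(d,U,V)-O;x,y,zz=P@SX,P@SY,P[...,2]
for nm,m in(('red',(pi[...,0]>140)&(pi[...,1]<70)),('green',(pi[...,1]>pi[...,0]+40)&(pi[...,1]>pi[...,2]+25))):
    m=m&(abs(x)<.1)&(abs(y)<.06)&(d>0)
    if m.sum()>20: print(nm,m.sum(),np.percentile(x[m],[2,50,98]),np.percentile(zz[m],[2,50,98]))
```

```text
[-84.1   0.5 201.2] [-0.00925574  0.82665527 -0.48928233]
```

View pics/w2.png

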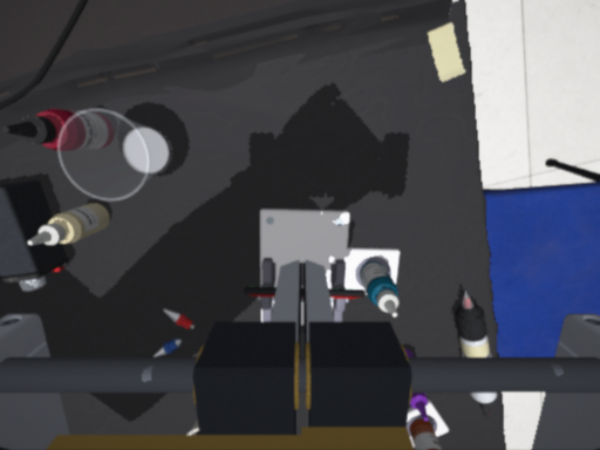

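Wrist view: the paddle is seen edge-on as a thin line at (250–360, 292), and the bottle is standing at (380,290). I'll read its depth.

Run:
```python
from h import *
z=np.load('pics/wrist.npz');d=z['d']
for u in(214,220,226,298,304):
  for v in(247,248,249,250,251,252): print(u,v,loc(wpts(d[v,u],u,v)),z['p'][v,u])
```

```text
214 247 [-41.9 -38.9 144.7] [22 23 25]
214 248 [-40.9 -38.9 144.6] [24 24 26]
214 249 [-40.  -38.9 145. ] [29 24 27]
214 250 [-39.1 -38.9 145.2] [45 21 23]
214 251 [-37.4 -39.2 143.9] [56 22 23]
214 252 [ 40.2 -63.5   0.1] [49 27 27]
220 247 [-42.1 -33.3 145.1] [21 22 24]
220 248 [-40.5 -33.5 143.9] [24 24 27]
220 249 [-40.6 -33.2 146.1] [28 25 28]
220 250 [-39.6 -33.3 146. ] [42 21 23]
220 251 [-38.1 -33.4 145.1] [69 24 23]
220 252 [-28.3 -35.8 128.7] [89 43 46]
226 247 [-41.7 -27.9 144.1] [23 23 26]
226 248 [-40.9 -27.9 144.6] [25 25 27]
226 249 [-39.9 -27.9 144.7] [27 24 27]
226 250 [-39.2 -27.8 145.4] [42 21 23]
226 251 [-38.2 -27.9 145.4] [68 18 20]
226 252 [-30.6 -29.4 133. ] [86 28 30]
298 247 [-41.7  38.5 143.9] [102 111 108]
298 248 [-40.8  38.5 144.1] [38 39 41]
298 249 [-40.   38.5 144.5] [38 38 42]
298 250 [-39.3  38.4 145.2] [43 43 48]
298 251 [-37.6  38.7 143.9] [54 43 48]
298 252 [-37.8  38.4 146.1] [88 37 40]
304 247 [-41.1  44.3 142.7] [128 129 133]
304 248 [-40.8  44.1 144.1] [41 42 44]
304 249 [-40.1  44.  144.7] [35 35 39]
304 250 [-38.3  44.3 143.2] [43 43 47]
304 251 [-37.8  44.2 144.3] [48 44 48]
304 252 [-36.9  44.2 144.5] [65 38 40]
```

Edge at (-40, 144), so the flag is at about 61°. I'll come down behind it, approach and push slowly.

Emit:
drive_tool(series=[0,0,10,0,0,0,1,0,0,25,0,0,0,1,0,0,25,0,0,0,1,0,0,13,0,0,0,1,0,0,3,0,0,0,1,-6,0,0,0,0,0,1,-9,0,0,0,0,0,1,-6,0,0,0,0,0,1,-4,0,0,0,0,0,1,-3,0,0,0,0,0,1,-3,0,0,0,0,0,1,-3,0,0,0,0,0,1])

```text
t: 8.8
ee_pos: [0.5106, 0.313, 0.1251]
tcp_rot: [-0.0, 0.786, 0.618, 0.0]
force: [0.6, 1.6, 0.2]
opening: 0.006
gripper_force: 0.5
```

Emit:
drive_tool(series=[-3,0,0,0,0,0,1,-3,0,0,0,0,0,1,-3,0,0,0,0,0,1,-3,0,0,0,0,0,1,-3,0,0,0,0,0,1,-3,0,0,0,0,0,1,-3,0,0,0,0,0,1,-3,0,0,0,0,0,1])

```text
t: 9.6
ee_pos: [0.5049, 0.2895, 0.1249]
tcp_rot: [0.0, 0.786, 0.618, 0.0]
force: [-0.1, 0.5, -0.7]
opening: 0.007
gripper_force: 0.3
```

Emit:
drive_tool(series=[-2.5,0,0,0,0,0,1,-2.5,0,0,0,0,0,1,-2.5,0,0,0,0,0,1,-2.5,0,0,0,0,0,1,-2.5,0,0,0,0,0,1,-2.5,0,0,0,0,0,1,-2.5,0,0,0,0,0,1,-2.5,0,0,0,0,0,1,-2.5,0,0,0,0,0,1,-2.5,0,0,0,0,0,1,-2.5,0,0,0,0,0,1,-2.5,0,0.2,0,0,0,1])

```text
t: 10.8
ee_pos: [0.4978, 0.2604, 0.1248]
tcp_rot: [0.0, 0.786, 0.618, 0.0]
force: [0.6, 1.1, -0.8]
opening: 0.005
gripper_force: 0.3
```

Emit:
drive_tool(series=[-2.5,0,0.5,0,0,0,1,-2.5,0,0.8,0,0,0,1,-2.4,0,0.9,0,0,0,1,-2.3,0,1,0,0,0,1,-2.3,0,1.1,0,0,0,1,-2.2,0,1.2,0,0,0,1,-2.2,0,1.3,0,0,0,1,-2.1,0,1.4,0,0,0,1,-2,0,1.5,0,0,0,1,-2,0,1.7,0,0,0,1,-1.9,0,1.8,0,0,0,1,-1.8,0,1.8,0,0,0,1])

```text
t: 12.0
ee_pos: [0.4917, 0.2349, 0.1096]
tcp_rot: [0.0, 0.786, 0.618, -0.0]
force: [-0.2, 0.1, 0.6]
opening: 0.005
gripper_force: 0.2
```

Run:
```python
from h import *
s=get_state();print(loc(s['ee_pos']),s['force'])
```

```text
[ 31.7   1.2 109.6] [-0.17086573  0.1061853   0.5574539 ]
```

Emit:
drive_tool(series=[-1.7,0,2,0,0,0,1,-1.7,0,2,0,0,0,1,-1.6,0,2,0,0,0,1,-1.5,0,2,0,0,0,1,-1.3,0,2.2,0,0,0,1,-1.3,0,2.2,0,0,0,1,-1.2,0,2.2,0,0,0,1,-1,0,2.2,0,0,0,1,-0.8,0,2.2,0,0,0,1,-0.8,0,2.2,0,0,0,1,-0.7,0,2.2,0,0,0,1,-0.6,0,2.2,0,0,0,1])

```text
t: 13.2
ee_pos: [0.4883, 0.2213, 0.084]
tcp_rot: [-0.0, 0.786, 0.618, -0.0]
force: [-0.0, -0.1, -0.1]
opening: 0.005
gripper_force: 0.2
```

Emit:
drive_tool(series=[-0.5,0,2,0,0,0,1,-0.5,0,1.5,0,0,0,1,-0.3,0,1.2,0,0,0,1,0,0,1,0,0,0,1,0,0,1,0,0,0,1])

```text
t: 13.7
ee_pos: [0.4881, 0.22, 0.0774]
tcp_rot: [0.0, 0.786, 0.618, -0.0]
force: [0.9, 0.1, 0.5]
opening: 0.006
gripper_force: 0.2
```

Emit:
drive_tool(series=[0,0,0.8,0,0,0,1,0,0,0.8,0,0,0,1,0,0,0.7,0,0,0,1,0,0,0.5,0,0,0,1,0,0,0.5,0,0,0,1])

```text
t: 14.2
ee_pos: [0.4881, 0.2201, 0.0741]
tcp_rot: [-0.0, 0.786, 0.618, 0.0]
force: [-0.9, 0.5, 0.2]
opening: 0.006
gripper_force: 0.2
```

Emit:
drive_tool(series=[0,0,0.5,0,0,0,1,0,0,0.3,0,0,0,1])

```text
t: 14.4
ee_pos: [0.4881, 0.22, 0.0733]
tcp_rot: [-0.0, 0.786, 0.618, 0.0]
force: [-0.1, -0.7, 1.7]
opening: 0.004
gripper_force: 0.4
```

Emit:
drive_tool(series=[0,0,0.3,0,0,0,1,0,0,0.3,0,0,0,1])

```text
t: 14.6
ee_pos: [0.4881, 0.2201, 0.0731]
tcp_rot: [0.0, 0.786, 0.618, 0.0]
force: [-3.1, -1.8, 8.2]
opening: 0.008
gripper_force: 4.1
```

Emit:
drive_tool(series=[0,0,0.3,0,0,0,1,0,0,0,0,0,0,1])

```text
t: 14.8
ee_pos: [0.4881, 0.22, 0.0731]
tcp_rot: [0.0, 0.786, 0.618, 0.0]
force: [-3.2, -1.7, 8.9]
opening: 0.004
gripper_force: 4.4
```

At z = 73.1 mm the tool stops going down while the force rises to 9 N, so the flag is on its stops. I'll lift off and check.

Emit:
drive_tool(series=[0,0,-1,0,0,0,1,0,0,-3,0,0,0,1,0,0,-15,0,0,0,1,0,0,-30,0,0,0,1,0,0,-40,0,0,0,1,-20,0,-30,0,0,0,1,-35,0,-10,0,0,0,1,-30,0,0,0,0,0,1,-15,0,0,0,0,0,1,0,0,0,0,0,0,1])

```text
t: 15.8
ee_pos: [0.4644, 0.1218, 0.2015]
tcp_rot: [0.0, 0.787, 0.618, 0.0]
force: [-0.2, -0.1, 0.1]
opening: 0.004
gripper_force: 0.0
```

Run:
```python
from h import *
p,d=snap('wrist');cv2.imwrite('pics/w3.png',cv2.resize(p[...,::-1],(800,600)))
V,U=np.mgrid[0:384,0:512];P=wpts(d,U,V)-O;x,y,z=P@SX,P@SY,P[...,2]
pi=p.astype(int);m=(pi[...,1]>pi[...,0]+30)&(pi[...,1]>pi[...,2]+20)&(x>.02)&(x<.09)&(abs(y)<.055)&(d>0)
print(m.sum(),np.polyfit(x[m],z[m],1),x[m].min(),x[m].max(),np.median(z[m]))
```

```text
4651 [0.00209971 0.0735347 ] 0.024818280405325233 0.08358375368778473 0.073634766820426
```

View pics/w3.png

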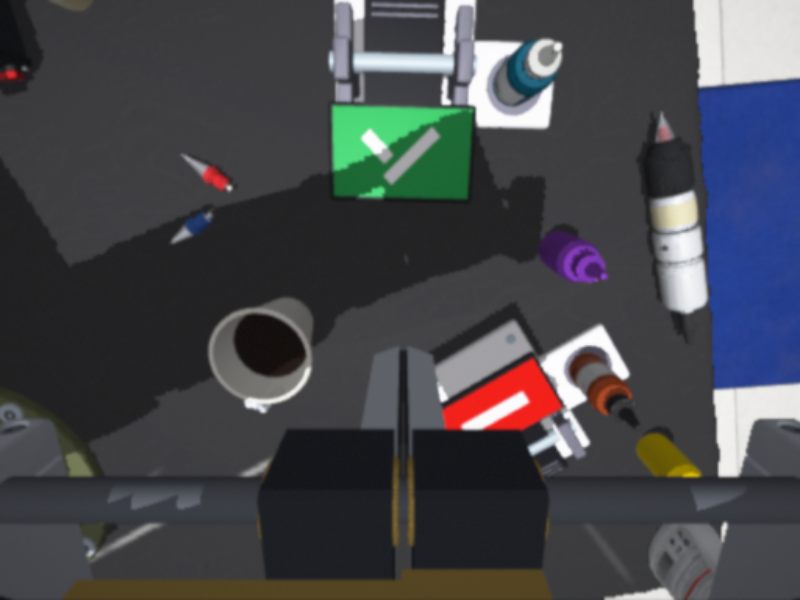

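The green face with its tick is up at (332–475, 105–198), flat (slope 0.002, height 73.6 mm). The orange flag is still red at (500,400), and the bottles and cup are standing.

```bash
python3 -c "
from station import robot
print(robot.job_done())"
```

```text
the job is handed in; nothing more can be done
None
```

The teal stand's flag is turned over and lies flat on its stops, green face up. It was handed in at about 16 s of the 43 s allowed; the final press peaked around 9 N, and nothing else was touched.

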